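# Close the drawer that hides the screwdriver, then point the screwdriver out

### The job

The small drawer box on the upper shelf has been left open over the screwdriver on the lower shelf. With the fingertips, push the drawer gently until it is fully home, then point down at the middle of the screwdriver's orange handle from about two centimetres above it, without touching it, and stay still there for two seconds; finish still pointing. Do not touch or move the screwdriver, the torch, the dish of screws or the toolbox.

Things in the scene. Friction and masses are not known exactly. Their poses are not given: they have to be found in the camera images.
- unit: fixed stepped shelf unit of pale ash, 1000 mm wide (y). Origin on the work surface (z 0), in the middle of its width. Its x axis points away from the robot into the unit. Lower shelf: top 18 mm above the origin, from x -290 to +210 mm. Upper shelf: board 18 mm thick, top 118 mm above the origin, set back: from x -30 to +210 mm
- drawer_box: fixed wooden drawer box on the upper shelf, 200 x 200 mm in plan and 90 mm high, left or right of the toolbox. Origin at the centre of its underside; x axis points away from the robot into the box, z up. The drawer slides out of its front along -x
- drawer (a joint): how far the drawer stands out of the box, in m: 0 fully home (a hard stop), up to 0.18; starts at 0.135 to 0.165. It runs level on metal runners, has no spring and stays where it is left; friction about 1.5 N, damping 8 N s/m, drawer about 0.6 kg
- drawer_front (a point): centre of the outer face of the drawer's front panel, moving with the drawer; axes as the drawer box. The panel is flat (a flush brass plate on it, no knob), 196 mm wide (y), 84 mm high (42 mm above and below this point), 12 mm thick; with the drawer home this point is 112 mm in front of the box's origin, and the box's top is 45 mm above it. Behind the panel is the open-topped drawer tray
- screwdriver: loose screwdriver, 200 mm long with an orange round handle (100 mm long, 26 mm thick) and a steel shaft 6 mm thick, lying on the lower shelf in front of the drawer box, all or mostly under the open drawer. Origin at mid length on its underside; x axis along it towards the tip, handle on the -x half. The handle's middle is 100 to 155 mm in front of the closed drawer's front
- handle_mid (a point): middle of the screwdriver's orange handle, on the handle's axis: 13 mm below the handle's top, 13 mm above the lower shelf
- torch: loose blue plastic torch with black ends, lying on the lower shelf beside the screwdriver, 150 mm long, 48 mm thick. Origin on its underside near mid length; x axis along it towards the lens
- dish: loose round white ceramic dish with screws in it, on the lower shelf beside the screwdriver on the side away from the torch, 90 mm across the rim, 32 mm high. Origin at the centre of its underside
- toolbox: fixed plastic toolbox, black with a red lid and a yellow snap latch in front, on the upper shelf beside the drawer box; 156 x 286 mm in plan, 110 mm high, 143 mm high with its handle. Origin at the centre of its underside; its axes are parallel to the unit's
Not all that is in view belongs to the job. Of the things that look like the dish, the middle-sized one is meant.

How it is judged:
By the outcome, as a careful person would: the job done as asked, in the order asked, and still so for the second after the job is handed in, with the robot touching nothing.
It also fails if it takes over 40 s, if anything falls off the work surface, if the arm or the gripper's body presses on something with over 40 N, if the wrist force passes 120 N, or if a joint passes its speed limit or range.

### The arm

A 6-joint arm with a two-finger parallel gripper is mounted at the origin on the work surface. World frame = base frame: x ahead of the robot, y to its left, z up, the work surface at z = 0. Lengths are in mm, angles in rad, forces in N, time in s.
With the tool pointing down it reaches from about 275 to 1000 mm from the base axis. Payload 8.4 kg.
Tool frame: the origin (TCP) lies between the finger pads, 19 mm behind the fingertips; this is the grasp point; z points along the fingers, y is the line along which they close (so a half turn about z gives the same grasp; the last joint's range is limited). The gripper opens to 85 mm and grips with 20 to 120 N. Pads are 22 mm wide; open, the fingers measure 114 mm over their backs; the gripper's body (76 mm by 85 mm) begins 54 mm behind the grasp point. The pads swing forward as they close: fully open they stand 13 mm farther back than shut.
Start: joints at [-1.206, 0.353, 1.633, -0, 1.155, -0.002], TCP at [224.143, -583.428, 249.981] pointing down, gripper open.
Joint ranges: [-2.63, 2.63], [-0.92, 2.1], [0.06, 2.66], [-1.3, 4.44], [0, 2.69], [-3.02, 3.02]. Speed limits (rad/s): [2.22, 2.22, 2.79, 3.14, 3.14, 3.14].

### API

Orientations are given as a unit quaternion [x, y, z, w].
In Python, from bench import robot gives the robot as it stands. The module is installed in compiled form; this text tells all that it offers.
- The arm moves only by the tool send_rows, never from a script. Its argument "plan" is a list that holds one entry, the list of rows, each a list of 6 numbers: the shift along the tool's x, y, z in mm, then the turn, a rotation vector about the tool's x, y, z in rad. In form: [[[dx, dy, dz, ax, ay, az], ...]]. A call has 1 to 10 rows; each row shifts and turns the commanded pose from where the row before left it, along the tool's axes as they then stand; what a row does not reach is not made up. A row lasts 1/10 s, in which the tool goes at most 50 mm and 8.59 degrees, less where a joint would pass 70% of its speed; a pose out of reach is approached as far as the arm can. A call with a gripper value outside its range is refused whole. "fingers" is the closure, from 0 (fully open) to 1 (shut), set as the call begins (left out, the last holds). The fingers move at their own pace and stop on an object; "force" is the grip in N (left out, the last holds). Time passes only in rows, so rows that do not move let the fingers close. It gives the time, the measured TCP pose, the force, the opening and the grip force at its end, in the units of the state.
- robot.get_state(): the state, without advancing time (a new reading comes with each control period).
- robot.camera(name): name is "scene" or "top" or "wrist"; returns the picture (384x512x3 uint8, red, green, blue); there is no depth.
- robot.get_calibration(name): a dict with "fov_y" (degrees; the focal length in pixels is half the picture's height over the tangent of half this angle, whatever the lens; pixels are square), "cx", "cy" (the principal point, pixels), "T" (4x4, takes a point from camera to world coordinates). Camera axes: x right, y up, looking along -z (the intrinsics and any distortion apply to the point x, -y, -z); pixel columns grow to the right and rows downward; lengths in mm; the calibration is good to about 2 mm. A picture is of the moment at which its call begins: read the wrist's pose just before it. get_calibration takes no time and is no camera call; for the wrist camera it gives the pose at the moment of the call.
- robot.hand_in(): hands the job in; it is judged then, once.
Trained networks look in the newest picture that a camera, given by its name, has taken for a name from the list of things; names that differ only in an ending like _2 or _b are one class to them, and where a whole thing is asked for, a point or a joint stands for the part that bears it (a point fixed in the world has none). Each returns a list of dicts, best first, with "conf" (0 to 1); they miss things now and then, are a little off and sometimes report something else, mostly with a low value. They report only what shows in the picture. A call takes as long as a camera call. They do not tell look-alikes from the thing itself.
- robot.search_frame(camera, name): "pixel" ([column, row] in pixels, amid what is visible of it).
- robot.regions_of(camera, name): "mask" (384x512 bool, what is visible of it) and "pixel" ([column, row] in pixels, amid what is visible of it).
- robot.tip_of(camera, name): "pixel" ([column, row] in pixels: a listed point, or the origin of a listed thing).
The state is a dict: "time_s": time; "q": joint angles; "joint_vel": joint speeds; "joint_efforts": joint torques, N m; "tcp_pos": TCP position; "orientation": TCP orientation; "ft_force": force on the tool from outside, world axes, zero at the start; "wrist_torque": the same for the moment, N m; "finger_gap": finger opening in mm; "grip_force": force on a finger pad.
Only numpy, scipy, OpenCV 4.12 (cv2) and the standard library are available. Lean on these libraries where they do the work, as an engineer would, in place of code of your own. Each camera call takes 0.05 s, during which the arm holds its last target. There are 200 camera calls.

## Working session

There is one attempt and no reset: what is moved stays moved. The work goes in short steps, Python scripts to look and compute and a tool call to move; the robot and the scene stay as the last step left them, time stands still between calls to the robot, and variables do not carry over. Pictures are saved under pics/ and viewed, at most 10 in all, crops included, and the job is handed in when it is done.

Besides the shell and the picture viewer there is one more tool, called after ">>>" as name(argument=value, ...) on one line, values as JSON. send_rows: Moves the arm, as the interface text tells. Its arguments: {"type":"object","properties":{"plan":{"type":"array","items":{"type":"array","items":{"type":"array","items":{"type":"number"}}}},"fingers":{"type":"number"},"force":{"type":"number"}},"required":["plan"]}

```bash
mkdir -p pics
cat > h.py <<'E'
import numpy as np, cv2
from bench import robot
def ray(cam,px,cal=None):
    c=cal or robot.get_calibration(cam); f=192/np.tan(np.radians(c["fov_y"])/2)
    T=np.array(c["T"]); d=np.array([(px[0]-c["cx"])/f,-(px[1]-c["cy"])/f,-1.0])
    return T[:3,3],T[:3,:3]@d
def onz(cam,px,z,cal=None):
    o,d=ray(cam,px,cal); return o+d*(z-o[2])/d[2]
def proj(cam,p):
    c=robot.get_calibration(cam); f=192/np.tan(np.radians(c["fov_y"])/2)
    T=np.array(c["T"]); q=T[:3,:3].T@(np.array(p)-T[:3,3])
    return np.array([c["cx"]+f*q[0]/-q[2], c["cy"]-f*q[1]/-q[2]])
E
python3 - <<'E'
from h import *
ims=[]
for c in ["scene","top"]:
    im=robot.camera(c); cal=robot.get_calibration(c); print(c,{k:v if k!="T" else np.round(v,2).tolist() for k,v in cal.items()})
    cv2.imwrite(f"pics/{c}0.png",cv2.resize(im[:,:,::-1],(800,600)))
    for n in ["drawer_front","handle_mid","drawer_box","unit","toolbox","torch","dish","screwdriver"]:
        print(n,[(np.round(r["pixel"]).tolist(),round(r["conf"],2)) for r in robot.tip_of(c,n)][:4])
s=robot.get_state(); print(s["orientation"],s["ft_force"],s["time_s"])
E
```

```text
scene {'fov_y': 53.57310688176916, 'cx': 260.52529160115705, 'cy': 192.4615719587793, 'T': [[0.77, -0.38, 0.52, 1017.42], [0.64, 0.48, -0.6, -532.09], [-0.02, 0.79, 0.61, 719.39], [0.0, 0.0, 0.0, 1.0]]}
drawer_front [([282.0, 159.0], 0.96), ([368.0, 220.0], 0.26)]
handle_mid [([282.0, 207.0], 0.75)]
drawer_box [([370.0, 220.0], 0.79), ([280.0, 208.0], 0.57)]
unit []
toolbox [([289.0, 282.0], 0.7)]
torch []
dish [([238.0, 254.0], 0.83), ([228.0, 190.0], 0.62), ([98.0, 257.0], 0.62)]
screwdriver [([297.0, 201.0], 0.59)]
top {'fov_y': 47.976760987736036, 'cx': 249.04990214394445, 'cy': 185.62624523230858, 'T': [[-0.01, 0.99, -0.11, 371.28], [-1.0, -0.01, 0.02, 47.59], [0.02, 0.11, 0.99, 1501.86], [0.0, 0.0, 0.0, 1.0]]}
drawer_front []
handle_mid [([140.0, 176.0], 0.17)]
drawer_box [([210.0, 112.0], 0.66)]
unit [([250.0, 146.0], 0.79)]
toolbox [([293.0, 117.0], 0.87)]
torch [([139.0, 175.0], 0.62)]
dish [([272.0, 188.0], 0.8), ([339.0, 269.0], 0.59), ([219.0, 248.0], 0.56)]
screwdriver [([202.0, 192.0], 0.74)]
[ 9.83233049e-01  1.82353422e-01 -3.40516293e-06 -8.02032437e-06] [0.29023467 0.17747981 0.14758678] 0.9
```

View pics/scene0.png

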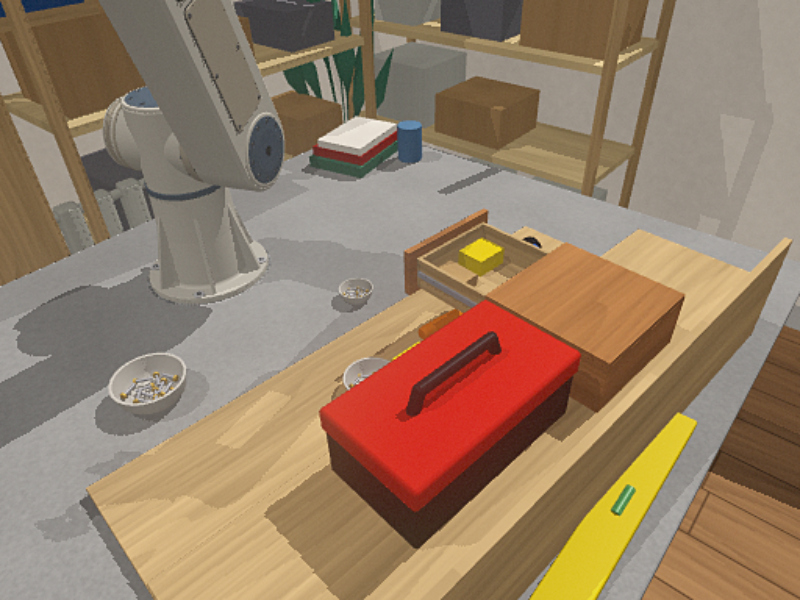

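View pics/top0.png

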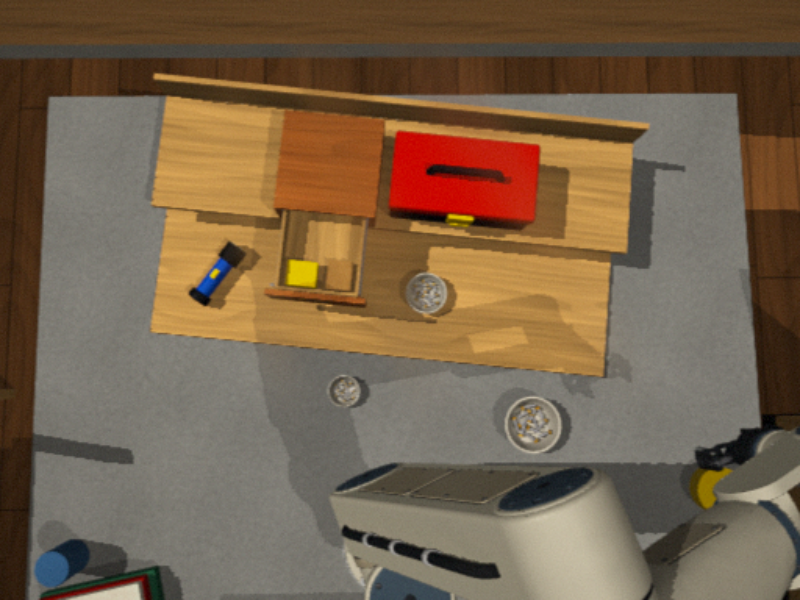

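The scene view shows the open drawer with its front panel at about (282,159) in native pixels, and the screwdriver handle peeking out at (282,207). The top view shows the panel's front edge from (171,187) to (233,193).

There are three dish-like things in the top view: (339,269) is large and on the table, (219,248) is small and on the table, and (272,188) is on the lower shelf. The one at (272,188) is middle-sized and sits beside the screwdriver, so it is the dish to avoid. I'll enlarge that area to confirm.

Run:
```python
from h import *
im=cv2.imread("pics/top0.png"); 
robotim=robot.camera("top")[:,:,::-1]
cv2.imwrite("pics/crop1.png",cv2.resize(robotim[60:220,150:350],None,fx=3.7,fy=3.7,interpolation=cv2.INTER_CUBIC))
S=1.5625
def P(u,v,z): return np.round(onz("top",(u/S,v/S),z),1)
L=P(267,291,205);R=P(364,300,205);print("front edge",L,R,np.linalg.norm(L-R),np.degrees(np.arctan2(*(L-R)[:2])))
for n,a,z in [("box",[(281,112),(384,118),(377,217),(275,214)],208),("lower",[(151,331),(605,376)],18),("upper",[(152,206),(626,252)],118),("toolboxlid front",[(390,213),(534,226)],228)]:
    q=[P(u,v,z) for u,v in a]; print(n,[x[:2].tolist() for x in q],np.linalg.norm(q[0]-q[1]),np.degrees(np.arctan2(*(q[0]-q[1])[:2])))
for u,v in [(272,188),(339,269),(219,248)]: print(np.round(onz("top",(u,v),18),1))
robot.camera("scene")
for z,px in [(163,(282,159))]: print("scene front",np.round(onz("scene",px,163),1))
print("handle scene",np.round(onz("scene",(282,207),31),1))
print("scene pts proj of L,R:",proj("scene",L),proj("scene",R))
for n in ["drawer_box","torch"]:
  for r in robot.regions_of("top",n)[:1]:
    c=cv2.findContours(r["mask"].astype(np.uint8),0,1)[0]; print(n,r["conf"],cv2.minAreaRect(max(c,key=cv2.contourArea)))
```

```text
front edge [520. 260. 205.] [500.7  73.  205. ] 187.993324349563 5.892551281449128
box [[877.3, 234.9], [863.9, 30.4], [663.2, 46.3], [670.8, 245.2]] 204.93855176613306 3.748985041688271
lower [[455.8, 542.8], [346.4, -451.0]] 999.8033806704195 6.281969492874106
upper [[710.6, 514.7], [604.8, -474.0]] 994.3446736418916 6.107932608713733
toolboxlid front [[666.4, 21.2], [638.6, -256.5]] 279.0880327065279 5.716721465290698
[531.9 -58.6  18. ]
[ 252.8 -281.7   18. ]
[328.4 125.5  18. ]
scene front [495.8 164.7 163. ]
handle scene [524.  130.9  31. ]
scene pts proj of L,R: [310.2945876  134.29716389] [261.39493955 161.05267394]
drawer_box 0.86 ((207.4385986328125, 133.3894500732422), (66.8880844116211, 121.73715209960938), 5.946863174438477)
torch 0.65 ((138.9630126953125, 174.73057556152344), (13.406389236450195, 43.186161041259766), 37.1847038269043)
```

View pics/crop1.png

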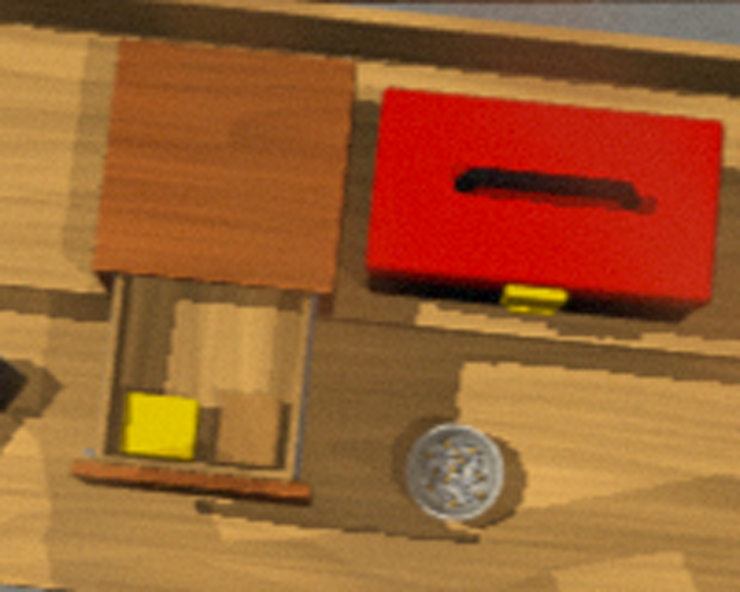

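The crop shows the middle-sized dish at (273,187) with screws in it, right of the drawer on the lower shelf. The drawer front runs from (170,188) to (234,194). The measured front centre is about (507,165) with yaw about -6°. Home should be near x 652, so the drawer stands out about 148 mm, inside the stated range.

I'll close the fingers and turn the tool to the drawer's yaw, then travel.

>>> send_rows(plan=[[[0,0,0,0,0,0.118],[0,0,0,0,0,0.118],[0,0,0,0,0,0.118],[0,0,0,0,0,0.117],[8,-40,0,0,0,0],[8,-40,0,0,0,0],[8,-40,0,0,0,0],[8,-40,0,0,0,0],[8,-40,0,0,0,0],[8,-40,0,0,0,0]]], fingers=1)

```text
time_s: 2.1
tcp_pos: [297.1, -348.2, 250.1]
orientation: [0.999, -0.052, 0.0, 0.0]
ft_force: [0.6, 0.6, 0.7]
finger_gap: -0.3
grip_force: 0.0
```

>>> send_rows(plan=[[[8,-40,0,0,0,0],[8,-40,0,0,0,0],[8,-40,0,0,0,0],[8,-40,0,0,0,0],[8,-40,0,0,0,0],[8,-40,0,0,0,0],[8,-40,0,0,0,0],[8,-40,0,0,0,0],[8,-40,0,0,0,0],[8,-40,0,0,0,0]]])

```text
time_s: 3.1
tcp_pos: [418.3, 41.6, 250.3]
orientation: [0.999, -0.052, 0.0, -0.0]
ft_force: [0.6, 0.3, 0.5]
finger_gap: -0.2
grip_force: 0.0
```

>>> send_rows(plan=[[[5,-33,0,0,0,0],[5,-33,0,0,0,0],[5,-33,0,0,0,0],[5,-32,0,0,0,0],[0,0,37,0,0,0],[0,0,37,0,0,0],[0,0,0,0,0.13,0],[0,0,0,0,0.13,0],[0,0,0,0,0.13,0],[0,0,0,0,0.13,0]]])

```text
time_s: 4.1
tcp_pos: [451.6, 164.8, 175.5]
orientation: [0.972, -0.053, 0.228, 0.017]
ft_force: [0.6, -1.9, -0.2]
finger_gap: -0.1
grip_force: 0.0
```

>>> send_rows(plan=[[[0,0,0,0,0.13,0],[0,0,0,0,0.13,0],[0,0,0,0,0,0]]])

```text
time_s: 4.4
tcp_pos: [462.8, 148.6, 212.0]
orientation: [0.95, -0.04, 0.309, 0.019]
ft_force: [0.2, -0.0, 0.6]
finger_gap: 0.2
grip_force: 0.0
```

Run:
```python
from h import *
from scipy.spatial.transform import Rotation as R
s=robot.get_state(); M=R.from_quat(s["orientation"]).as_matrix()
print(np.round(s["q"],2),np.round(s["tcp_pos"],1),np.round(M,2).tolist(),"tip",np.array(s["tcp_pos"])+19*M[:,2],s["ft_force"])
im=robot.camera("scene"); cv2.imwrite("pics/s2.png",cv2.resize(im[60:260,150:400,::-1],None,fx=3,fy=3,interpolation=cv2.INTER_CUBIC))
```

```text
[ 0.55  0.02  2.33 -0.96  0.45  3.02] [462.8 148.6 212. ] [[0.81, -0.09, 0.59], [-0.06, -1.0, -0.06], [0.59, 0.01, -0.81]] tip [473.88712466 147.45431339 196.67279378] [ 0.23604115 -0.00379962  0.61489659]
```

View pics/s2.png

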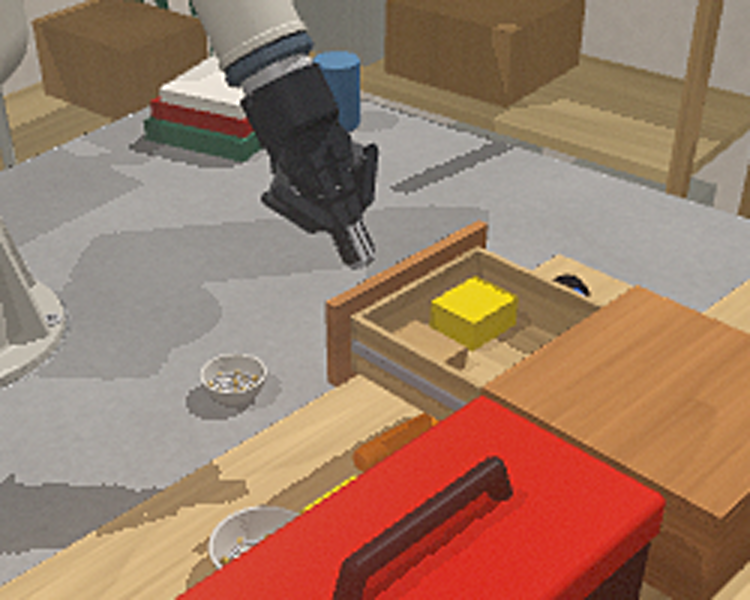

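The tool is about 30 mm in front of the panel and nothing has been touched. The orange handle end shows at (282,207). The last joint reached its limit (3.02), so I'll make a half turn about the tool axis.

>>> send_rows(plan=[[[0,0,-10,0,0,-0.145],[0,0,0,0,0,-0.145],[0,0,0,0,0,-0.145],[0,0,0,0,0,-0.145],[0,0,0,0,0,-0.145],[0,0,0,0,0,-0.145],[0,0,0,0,0,-0.145],[0,0,0,0,0,-0.145],[0,0,0,0,0,-0.145],[0,0,0,0,0,-0.145]]])

```text
time_s: 5.45
tcp_pos: [457.4, 149.8, 218.2]
orientation: [0.739, 0.6, 0.217, 0.218]
ft_force: [0.6, -0.5, 0.6]
finger_gap: -0.1
grip_force: 0.0
```

>>> send_rows(plan=[[[0,0,0,0,0,-0.145],[0,0,0,0,0,-0.145],[0,0,0,0,0,-0.145],[0,0,0,0,0,-0.145],[0,0,0,0,0,-0.145],[0,0,0,0,0,-0.145],[0,0,0,0,0,-0.145],[0,0,0,0,0,-0.145],[0,0,0,0,0,-0.145],[0,0,0,0,0,-0.145]]])

```text
time_s: 6.45
tcp_pos: [457.4, 149.8, 218.2]
orientation: [0.155, 0.939, 0.018, 0.307]
ft_force: [0.1, 0.1, -0.4]
finger_gap: 0.1
grip_force: 0.0
```

```bash
cat > st.py <<'E'
from h import *
from scipy.spatial.transform import Rotation as R
import sys
s=robot.get_state(); M=R.from_quat(s["orientation"]).as_matrix(); p=np.array(s["tcp_pos"]); tip=p+19*M[:,2]
print("q",np.round(s["q"],2),"tcp",np.round(p,1),"tip",np.round(tip,1),"f",np.round(s["ft_force"],1),s["time_s"]); print(np.round(M,3).tolist())
a=list(map(float,sys.argv[1:]))
if a:
    t=np.array(a[:3]); d=np.array([.9945,-.1045,0]); ax=np.sin(a[3])*d-np.array([0,0,np.cos(a[3])])
    y=np.array([.1045,.9945,0]); G=np.c_[np.cross(y,ax),y,ax]   # target orientation, tool y = unit y
    print("rotvec tool",np.round(R.from_matrix(M.T@G).as_rotvec(),3),"tcp shift tool(now)",np.round(M.T@(t-19*ax-p),1),"after turn",np.round(G.T@(t-19*ax-p),1)); print("push dir in tool",np.round(G.T@d,3))
E
python3 st.py 465 168 163 0.65
```

```text
q [ 0.56 -0.    2.33 -0.92  0.47  0.08] tcp [457.4 149.8 218.2] tip [468.4 148.7 202.8] f [ 0.1  0.1 -0.4] 6.45
[[-0.764, 0.28, 0.581], [0.302, 0.951, -0.062], [-0.57, 0.129, -0.811]]
rotvec tool [-0.003 -0.026 -0.223] tcp shift tool(now) [31.6 12.2 29.1] after turn [28.9 18.8 28.4]
push dir in tool [-0.796 -0.     0.605]
```

>>> send_rows(plan=[[[0,0,0,0,-0.013,-0.112],[0,0,0,0,-0.013,-0.111],[10,6,10,0,0,0],[10,6,9,0,0,0],[9,6,9,0,0,0],[0,0,0,0,0,0]]])

```text
time_s: 7.05
tcp_pos: [452.6, 168.3, 177.0]
orientation: [0.052, 0.946, -0.018, 0.318]
ft_force: [0.6, 0.4, 0.7]
finger_gap: -0.3
grip_force: 0.0
```

```bash
python3 st.py 465 168 163 0.65
```

```text
q [ 0.63  0.1   2.37 -1.23  0.45  0.25] tcp [452.6 168.3 177. ] tip [464.  167.  161.8] f [0.6 0.4 0.7] 7.05
[[-0.792, 0.11, 0.6], [0.086, 0.994, -0.068], [-0.604, -0.002, -0.797]]
rotvec tool [-0.005 -0.002 -0.003] tcp shift tool(now) [-1.4  1.  -0.4] after turn [-1.4  1.  -0.4]
push dir in tool [-0.796 -0.     0.605]
```

>>> send_rows(plan=[[[0,0,0,0,0.117,0],[0,0,0,0,0.117,0],[0,0,0,0,0.116,0],[0,0,0,0,0,0]]])

```text
time_s: 7.45
tcp_pos: [455.7, 161.3, 178.7]
orientation: [0.059, 0.972, -0.024, 0.225]
ft_force: [-0.2, -1.2, 0.2]
finger_gap: -0.2
grip_force: 0.0
```

```bash
python3 st.py 475 167 163 0.3
```

```text
q [ 0.53  0.1   2.25 -0.62  0.51 -0.42] tcp [455.7 161.3 178.7] tip [464.  159.9 161.7] f [-0.2 -1.2  0.2] 7.45
[[-0.891, 0.126, 0.435], [0.105, 0.992, -0.073], [-0.441, -0.02, -0.897]]
rotvec tool [-0.027  0.157 -0.013] tcp shift tool(now) [-12.6   7.9   3.3] after turn [-13.1   7.7   1.5]
push dir in tool [-0.955 -0.     0.296]
```

>>> send_rows(plan=[[[0,0,0,-0.013,0.078,-0.006],[0,0,0,-0.013,0.078,-0.006],[0,0,0,0,0,0],[0,0,0,0,0,0]]])

```text
time_s: 7.85
tcp_pos: [454.0, 159.4, 177.2]
orientation: [0.052, 0.987, -0.011, 0.151]
ft_force: [0.9, 0.6, -0.6]
finger_gap: -0.1
grip_force: 0.0
```

```bash
python3 st.py 475 167 163 0.3
```

```text
q [ 0.44  0.12  2.18 -0.29  0.6  -0.8 ] tcp [454.  159.4 177.2] tip [459.7 158.7 159.1] f [ 0.9  0.6 -0.6] 7.85
[[-0.949, 0.107, 0.298], [0.1, 0.994, -0.038], [-0.3, -0.006, -0.954]]
rotvec tool [-0.006  0.005 -0.001] tcp shift tool(now) [-15.    9.7   0.5] after turn [-15.    9.7   0.5]
push dir in tool [-0.955 -0.     0.296]
```

>>> send_rows(plan=[[[0,5,0,0,0,0],[0,5,0,0,0,0],[-9.55,0,2.96,0,0,0],[-9.55,0,2.96,0,0,0],[-2.9,0,0.9,0,0,0],[-2.9,0,0.9,0,0,0],[-2.9,0,0.9,0,0,0],[-2.9,0,0.9,0,0,0],[-2.9,0,0.9,0,0,0],[-2.9,0,0.9,0,0,0]]])

```text
time_s: 8.85
tcp_pos: [492.8, 166.2, 177.3]
orientation: [0.051, 0.987, -0.01, 0.15]
ft_force: [-1.9, 0.1, 0.9]
finger_gap: 0.0
grip_force: 0.9
```

```bash
python3 st.py 500 165 163 0.3
```

```text
q [ 0.42  0.17  2.11 -0.27  0.62 -0.85] tcp [492.8 166.2 177.3] tip [498.4 165.5 159.1] f [-1.9  0.1  0.9] 8.85
[[-0.95, 0.103, 0.295], [0.097, 0.995, -0.035], [-0.297, -0.005, -0.955]]
rotvec tool [-0.004  0.001  0.002] tcp shift tool(now) [-2.8 -0.5 -3.2] after turn [-2.8 -0.4 -3.2]
push dir in tool [-0.955 -0.     0.296]
```

Contact at about -1.9 N, where expected. Pushing at 50 mm/s.

>>> send_rows(plan=[[[-4.8,0,1.5,0,0,0],[-4.8,0,1.5,0,0,0],[-4.8,0,1.5,0,0,0],[-4.8,0,1.5,0,0,0],[-4.8,0,1.5,0,0,0],[-4.8,0,1.5,0,0,0],[-4.8,0,1.5,0,0,0],[-4.8,0,1.5,0,0,0],[-4.8,0,1.5,0,0,0],[-4.8,0,1.5,0,0,0]]])

```text
time_s: 9.85
tcp_pos: [543.3, 161.1, 177.3]
orientation: [0.051, 0.987, -0.01, 0.15]
ft_force: [-1.1, -1.4, -0.4]
finger_gap: 0.4
grip_force: 0.9
```

>>> send_rows(plan=[[[-4.8,0,1.5,0,0,0],[-4.8,0,1.5,0,0,0],[-4.8,0,1.5,0,0,0],[-4.8,0,1.5,0,0,0],[-4.8,0,1.5,0,0,0],[-4.8,0,1.5,0,0,0],[-4.8,0,1.5,0,0,0],[-4.8,0,1.5,0,0,0],[-4.8,0,1.5,0,0,0],[-4.8,0,1.5,0,0,0]]])

```text
time_s: 10.85
tcp_pos: [593.4, 155.9, 177.3]
orientation: [0.051, 0.987, -0.01, 0.15]
ft_force: [-2.0, -1.4, 0.7]
finger_gap: -0.1
grip_force: 0.9
```

```bash
python3 st.py 640 151 163 0.3
```

```text
q [ 0.32  0.3   1.93 -0.21  0.65 -0.99] tcp [593.4 155.9 177.3] tip [599.  155.3 159.2] f [-2.  -1.4  0.7] 10.85
[[-0.95, 0.103, 0.295], [0.097, 0.995, -0.035], [-0.298, -0.004, -0.955]]
rotvec tool [-0.004  0.002  0.003] tcp shift tool(now) [-40.5  -0.1   8.6] after turn [-40.5  -0.    8.6]
push dir in tool [-0.955 -0.     0.296]
```

>>> send_rows(plan=[[[-2.9,0,0.9,0,0,0],[-2.9,0,0.9,0,0,0],[-2.9,0,0.9,0,0,0],[-2.9,0,0.9,0,0,0],[-2.9,0,0.9,0,0,0],[-2.9,0,0.9,0,0,0],[-2.9,0,0.9,0,0,0],[-2.9,0,0.9,0,0,0],[-2.4,0,0.7,0,0,0],[-1.9,0,0.6,0,0,0]]])

```text
time_s: 11.85
tcp_pos: [621.8, 153.0, 177.4]
orientation: [0.051, 0.987, -0.01, 0.15]
ft_force: [-2.5, -0.6, 0.2]
finger_gap: 0.2
grip_force: 0.8
```

>>> send_rows(plan=[[[-1,0,0.3,0,0,0],[-1,0,0.3,0,0,0],[-1,0,0.3,0,0,0],[-1,0,0.3,0,0,0]]])

```text
time_s: 12.25
tcp_pos: [625.7, 152.6, 177.4]
orientation: [0.051, 0.987, -0.01, 0.15]
ft_force: [-2.5, -0.6, -0.9]
finger_gap: -0.2
grip_force: 0.8
```

>>> send_rows(plan=[[[-1,0,0.3,0,0,0],[-1,0,0.3,0,0,0],[-1,0,0.3,0,0,0],[-1,0,0.3,0,0,0]]])

```text
time_s: 12.65
tcp_pos: [629.9, 152.1, 177.4]
orientation: [0.051, 0.987, -0.01, 0.15]
ft_force: [-2.2, -0.9, -0.3]
finger_gap: 0.0
grip_force: 0.8
```

>>> send_rows(plan=[[[-1,0,0.3,0,0,0],[-1,0,0.3,0,0,0],[-1,0,0.3,0,0,0]]])

```text
time_s: 12.95
tcp_pos: [633.0, 151.9, 177.5]
orientation: [0.051, 0.987, -0.01, 0.15]
ft_force: [-1.8, -1.5, -0.4]
finger_gap: -0.2
grip_force: 0.8
```

>>> send_rows(plan=[[[-1,0,0.3,0,0,0],[-1,0,0.3,0,0,0],[-1,0,0.3,0,0,0]]])

```text
time_s: 13.25
tcp_pos: [636.2, 151.5, 177.5]
orientation: [0.051, 0.987, -0.01, 0.15]
ft_force: [-2.1, -0.7, -2.0]
finger_gap: 0.1
grip_force: 0.8
```

>>> send_rows(plan=[[[-1,0,0.3,0,0,0],[-1,0,0.3,0,0,0],[-1,0,0.3,0,0,0]]])

```text
time_s: 13.55
tcp_pos: [639.3, 151.2, 177.5]
orientation: [0.051, 0.987, -0.01, 0.15]
ft_force: [-1.9, -0.6, -1.9]
finger_gap: -0.0
grip_force: 0.8
```

>>> send_rows(plan=[[[-1,0,0.3,0,0,0],[-1,0,0.3,0,0,0],[-1,0,0.3,0,0,0]]])

```text
time_s: 13.85
tcp_pos: [642.4, 150.8, 177.5]
orientation: [0.051, 0.987, -0.01, 0.15]
ft_force: [-1.7, -0.3, 0.1]
finger_gap: -0.1
grip_force: 0.8
```

>>> send_rows(plan=[[[-1,0,0.3,0,0,0],[-1,0,0.3,0,0,0],[-1,0,0.3,0,0,0]]])

```text
time_s: 14.15
tcp_pos: [645.4, 150.5, 177.6]
orientation: [0.051, 0.987, -0.01, 0.15]
ft_force: [-5.2, 0.6, -0.4]
finger_gap: -0.1
grip_force: 2.7
```

```bash
python3 st.py 640 151 163 0.3
python3 - <<'E'
from h import *
im=robot.camera("scene"); cv2.imwrite("pics/s3.png",cv2.resize(im[60:260,220:440,::-1],None,fx=3,fy=3,interpolation=cv2.INTER_CUBIC))
for u,v in [(95,270),(330,292)]: print(onz("top",(150+u/3.7,60+v/3.7),208))
E
```

```text
q [ 0.28  0.37  1.82 -0.19  0.68 -1.05] tcp [645.4 150.5 177.6] tip [651.  149.9 159.4] f [-5.2  0.6 -0.4] 14.15
[[-0.95, 0.103, 0.295], [0.097, 0.995, -0.035], [-0.297, -0.005, -0.955]]
rotvec tool [-0.004  0.002  0.003] tcp shift tool(now) [ 9.5 -0.1 -6.7] after turn [ 9.5 -0.1 -6.7]
push dir in tool [-0.955 -0.     0.296]
[683.17137083 246.3248748  208.        ]
[663.14735301  52.66157256 208.        ]
```

View pics/s3.png

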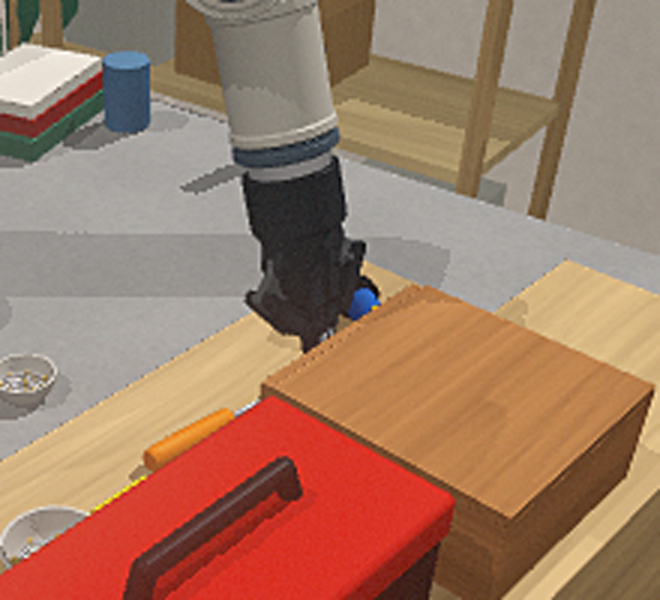

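The drawer looks flush with the box and the force has started to rise at the stop (-5 N). The screwdriver handle is now clear, at about (283,206) in native pixels. One more small press will confirm it is home.

>>> send_rows(plan=[[[-0.7,0,0.2,0,0,0],[-0.7,0,0.2,0,0,0],[0,0,0,0,0,0]]])

```text
time_s: 14.5
tcp_pos: [645.6, 150.5, 177.4]
orientation: [0.051, 0.987, -0.01, 0.149]
ft_force: [-9.9, 1.4, 4.8]
finger_gap: -0.2
grip_force: 5.0
```

Force reached -10 N with no further travel, so the drawer is at its hard stop. Retreating, lifting, and turning the tool to point straight down.

>>> send_rows(plan=[[[4,0,-1.2,0,0,0],[9.5,0,-3,0,0,0],[38,0,-12,0,0,0],[38,0,-12,0,0,0],[38,0,-12,0,0,0],[38,0,-12,0,0,0],[-12,0,-38,0,0,0],[-12,0,-38,0,0,0],[0,0,0,0,0.148,0],[0,0,0,0,0.148,0]]])

```text
time_s: 15.5
tcp_pos: [474.7, 170.0, 261.3]
orientation: [0.05, 0.999, -0.0, 0.003]
ft_force: [1.1, -0.9, -0.7]
finger_gap: -0.1
grip_force: 0.0
```

```bash
python3 - <<'E'
from h import *
tiles=[]
for c,z in [("scene",31),("wrist",31),("top",31)]:
    cal=robot.get_calibration(c); im=robot.camera(c)
    b=im[:,:,::-1].copy()
    for n in ["handle_mid","screwdriver"]:
        for r in robot.tip_of(c,n)[:2]:
            print(c,n,np.round(r["pixel"]),round(r["conf"],2),np.round(onz(c,r["pixel"],31 if n=="handle_mid" else 18,cal),1))
    # orange mask
    h=cv2.cvtColor(im,cv2.COLOR_RGB2HSV); m=cv2.inRange(h,(5,190,120),(17,255,255))
    n_,lab,st,ce=cv2.connectedComponentsWithStats(m)
    for i in np.argsort(-st[1:,4])[:2]+1:
        if st[i,4]>15: print(c,"orange",st[i],np.round(ce[i],1),np.round(onz(c,ce[i],34,cal),1))
    tiles.append(b)
cv2.imwrite("pics/w4.png",np.vstack([cv2.resize(np.hstack([tiles[1],tiles[0]]),(800,300)),cv2.resize(np.hstack([tiles[2][90:250,100:313],tiles[1][:160,:213]]),(800,300))]))
E
python3 st.py 525 140 64 0
```

```text
scene handle_mid [283. 206.] 0.74 [523.4 137.7  31. ]
scene handle_mid [288. 282.] 0.64 [697.4 -72.3  31. ]
scene screwdriver [300. 205.] 0.81 [547.7 183.5  18. ]
scene orange [268 196  30  21 189] [282.3 205.6] [523.  133.4  34. ]
scene orange [217 281  10   7  19] [221.2 283.7] [ 582.9 -172.4   34. ]
wrist handle_mid [236. 201.] 0.85 [522.  138.2  31. ]
wrist screwdriver [279. 206.] 0.95 [537.5 187.4  18. ]
wrist orange [ 190  192   91   26 1754] [234.4 204.9] [525.4 136.3  34. ]
top handle_mid [218. 185.] 0.64 [543.7 126.4  31. ]
top orange [ 175   71   71   72 4193] [210.3 106.1] [820.2 153.1  34. ]
top orange [217 187  14   9  93] [223.6 190.8] [522.1 108.3  34. ]
q [ 0.34  0.15  1.88 -0.01  1.1  -1.12] tcp [473.7 168.7 257.8] tip [473.8 168.6 238.8] f [ 0.  -1.2  0.5] 15.95
[[-0.995, 0.102, 0.006], [0.102, 0.995, -0.006], [-0.007, -0.005, -1.0]]
rotvec tool [-0.005  0.007  0.002] tcp shift tool(now) [-52.7 -22.4 175.2] after turn [-54.  -23.2 174.8]
push dir in tool [-1. -0.  0.]
```

View pics/w4.png

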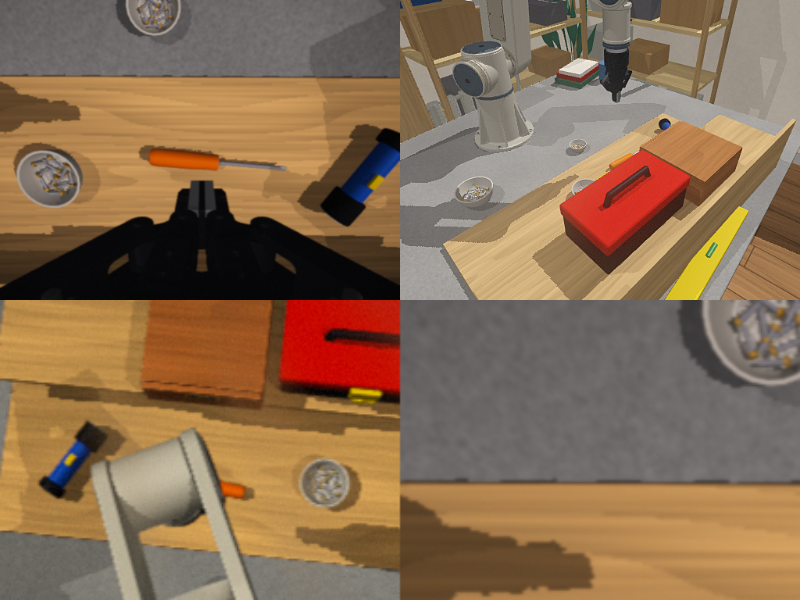

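The wrist view (top-left tile) shows the whole screwdriver, with the handle centred at native (235,204), the torch to the right and the dish to the left. The top view shows the drawer flush with the box. Scene and wrist agree on the handle middle: (523,138) and (522,138). That is 137 mm in front of the closed drawer, inside the 100 to 155 mm range.

Moving over it and part of the way down.

>>> send_rows(plan=[[[0,0,0,-0.005,0.007,0.002],[-13,-6,0,0,0,0],[-20,-10,0,0,0,0],[-20,-10,0,0,0,0],[0,0,25,0,0,0],[0,0,30,0,0,0],[0,0,30,0,0,0],[0,0,20,0,0,0],[0,0,0,0,0,0],[0,0,0,0,0,0]]])

```text
time_s: 16.95
tcp_pos: [525.2, 136.9, 153.1]
orientation: [0.053, 0.999, 0.0, -0.0]
ft_force: [-0.5, -0.2, 0.6]
finger_gap: 0.1
grip_force: 0.0
```

```bash
python3 - <<'E'
from h import *
cal=robot.get_calibration("wrist"); im=robot.camera("wrist")
for r in robot.tip_of("wrist","handle_mid")[:2]: print(np.round(r["pixel"]),r["conf"],np.round(onz("wrist",r["pixel"],31,cal),1))
h=cv2.cvtColor(im,cv2.COLOR_RGB2HSV); m=cv2.inRange(h,(5,190,100),(17,255,255))
n_,lab,st,ce=cv2.connectedComponentsWithStats(m); i=1+np.argmax(st[1:,4]); print(st[i],ce[i])
x,y,w,hh=st[i][:4]
for px in [(x,y+hh/2),(x+w,y+hh/2),(x+w/2,y+hh/2)]: print(np.round(onz("wrist",px,31,cal),1))
cv2.imwrite("pics/w5.png",im[:,:,::-1])
E
python3 st.py 523.5 137 64 0
```

```text
[257. 189.] 0.71 [525.9 137.5  31. ]
[ 192  169  132   40 3917] [255.9006893  188.86469237]
[520.7  86.3  31. ]
[531.6 190.   31. ]
[526.2 138.2  31. ]
q [ 0.25  0.34  1.89  0.    0.9  -1.21] tcp [525.7 137.3 154.2] tip [525.7 137.3 135.2] f [-0.3  0.8  0.4] 17.05
[[-0.994, 0.105, 0.001], [0.105, 0.994, 0.001], [-0.001, 0.001, -1.0]]
rotvec tool [ 0.001  0.001 -0.001] tcp shift tool(now) [ 2.2 -0.6 71.2] after turn [ 2.1 -0.5 71.2]
push dir in tool [-1. -0.  0.]
```

View pics/w5.png

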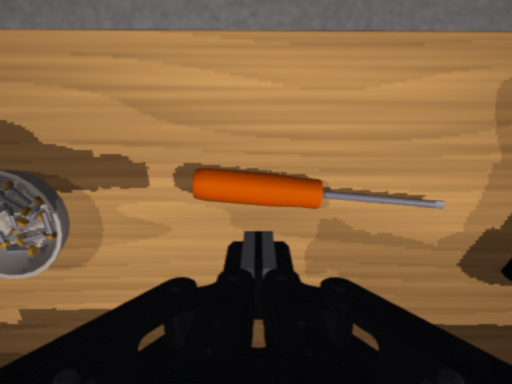

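The wrist camera puts the handle middle at (526,138), directly below the TCP at (525.7,137.3). The dish and torch are clear. Descending 71 mm so the tip ends at z of about 64.

>>> send_rows(plan=[[[0,0,18,0,0,0],[0,0,18,0,0,0],[0,0,15,0,0,0],[0,0,10,0,0,0],[0,0,6,0,0,0],[0,0,3,0,0,0],[0,0,0,0,0,0],[0,0,0,0,0,0]]])

```text
time_s: 17.85
tcp_pos: [524.9, 137.4, 83.5]
orientation: [0.053, 0.999, 0.0, -0.0]
ft_force: [-0.4, 0.3, 0.1]
finger_gap: 0.2
grip_force: 0.0
```

```bash
python3 st.py 525.5 137.5 64 0;python3 - <<'E'
from h import *
cal=robot.get_calibration("wrist"); im=robot.camera("wrist")
for r in robot.tip_of("wrist","handle_mid")[:2]: print(np.round(r["pixel"]),r["conf"],np.round(onz("wrist",r["pixel"],31,cal),1))
h=cv2.cvtColor(im,cv2.COLOR_RGB2HSV); m=cv2.inRange(h,(5,190,100),(17,255,255))
n_,lab,st,ce=cv2.connectedComponentsWithStats(m); i=1+np.argmax(st[1:,4]); print(st[i],ce[i])
s=robot.camera("scene"); cv2.imwrite("pics/f6.png",np.hstack([cv2.resize(im[:,:,::-1],(400,300)),cv2.resize(s[110:260,220:420,::-1],(400,300))]))
E
```

```text
q [ 0.25  0.45  1.94  0.    0.76 -1.21] tcp [524.9 137.4  83.5] tip [524.9 137.4  64.5] f [-0.4  0.3  0.1] 17.85
[[-0.994, 0.105, -0.0], [0.105, 0.994, 0.001], [0.0, 0.001, -1.0]]
rotvec tool [ 0.001 -0.    -0.001] tcp shift tool(now) [-0.6  0.1  0.5] after turn [-0.6  0.1  0.5]
push dir in tool [-1. -0.  0.]
[258. 222.] 0.68 [525.2 138.7  31. ]
[ 167  198  180   52 6502] [255.10689019 222.91033528]
```

View pics/f6.png

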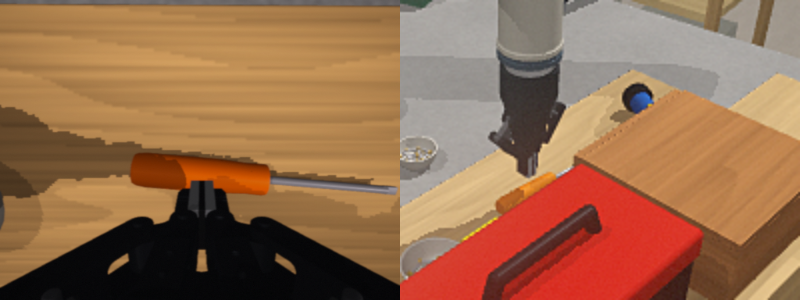

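The fingertips are about 20 mm above the middle of the handle (tip at 525,137,64.5; handle top at z 44). The drawer is flush and the screwdriver has not moved. Holding still for more than 2 s.

>>> send_rows(plan=[[[0,0,0,0,0,0],[0,0,0,0,0,0],[0,0,0,0,0,0],[0,0,0,0,0,0],[0,0,0,0,0,0],[0,0,0,0,0,0],[0,0,0,0,0,0],[0,0,0,0,0,0],[0,0,0,0,0,0],[0,0,0,0,0,0]]])

```text
time_s: 19.0
tcp_pos: [524.4, 137.3, 82.9]
orientation: [0.053, 0.999, 0.0, -0.001]
ft_force: [-0.2, 0.6, -0.7]
finger_gap: -0.2
grip_force: 0.0
```

>>> send_rows(plan=[[[0,0,0,0,0,0],[0,0,0,0,0,0],[0,0,0,0,0,0],[0,0,0,0,0,0],[0,0,0,0,0,0],[0,0,0,0,0,0],[0,0,0,0,0,0],[0,0,0,0,0,0],[0,0,0,0,0,0],[0,0,0,0,0,0]]])

```text
time_s: 20.0
tcp_pos: [524.5, 137.3, 82.9]
orientation: [0.053, 0.999, 0.0, -0.0]
ft_force: [-0.8, -0.0, 0.5]
finger_gap: 0.1
grip_force: 0.0
```

>>> send_rows(plan=[[[0,0,0,0,0,0],[0,0,0,0,0,0],[0,0,0,0,0,0],[0,0,0,0,0,0],[0,0,0,0,0,0]]])

```text
time_s: 20.5
tcp_pos: [524.4, 137.3, 82.9]
orientation: [0.053, 0.999, 0.0, -0.001]
ft_force: [-1.0, -1.0, -0.2]
finger_gap: -0.1
grip_force: 0.0
```

```bash
python3 -c "
from bench import robot
print(robot.hand_in())"
```

```text
the job is handed in; nothing more can be done
None
```

I handed the job in at 20.5 s: the drawer is pushed home against its hard stop, and the fingertips held still for 2.5 s about 20 mm above the middle of the orange handle, still pointing, with nothing else touched as far as the forces and pictures show.

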